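# Reset the impression dial of a proofing press

## Task

The proofs come out faint. On the bench press, raise the lever fully to lift the pressure foot off the print block; with it raised, turn the sloping dial until the pointed nose of its bar points straight at the index tab; then bring the lever all the way down again. Do not turn the index ring, and leave the jar, spare block and brush where they are.

Things in the scene. Friction and masses are not known exactly. Their poses are not given: they have to be found in the camera images.
- press: Grey bench press, fixed. Origin: centre of the underside of its 200 x 340 x 20 mm base; z up, x to the back, y towards the lever end. A column (y -75 to -165 mm) carries the sloping dial face (115 mm square, up to z 220 mm); from it a head arm 60 mm wide, top at z 172 mm, runs to y = 98 mm, a lever at its end. Below the arm a 60 mm steel foot rests on a dark wooden block clamped to the bed.
- lever (a joint): Lever angle, rad: 0 = fully down (built-in stop, 0.35 rad below level, the start; foot on the block), 0.9 = fully up (stop, 0.55 rad above level; foot lifted 18 mm). Friction holds it wherever it is left; about 2 N at the tip moves it.
- lever_tip (a point): Centre of the black cross-drum at the lever's free end (18 mm diameter, 22 mm long along press x; flat ends to pinch, room all round). It swings in the press's y-z plane, 85 mm from the pivot, on the +y side of it.
- lever_pivot (a point): The lever's pivot: a pin along press x at the end of the head arm (fixed to the press). The steel lever bar is 9 mm wide and 12 mm high.
- dial (a joint): Dial angle, rad, growing clockwise as seen looking onto the dial face; stops at -0.9 and 1.7. The nose meets the tab when dial equals index. Light friction (0.05 N m) holds it. At the start it lies 0.5 to 1.4 rad anticlockwise of the index.
- dial_grip (a point): Where to put the TCP: on the dial axis, inside the grip bar, 30 mm out from the face. Frame turns with the dial: z out along the axis, leaning 0.611 rad (35 deg) from vertical towards press -y; x along the bar to the nose (along press x at angle 0). Aluminium bar 14 mm thick (y), 40 mm long, 8 to 36 mm above the face, on a black skirt 60 mm across; one end narrows to the nose.
- dial_nose (a point): Point just beyond the tip of the nose, 36 mm from the dial axis, 8 mm above the face, turning with the dial.
- index (a joint): Angle of the index tab about the same axis, in the same measure as dial; differs from job to job. Stiff; not to be turned.
- index_mark (a point): Inner end of the index tab, 36 mm from the dial axis, 8 mm above the face; it coincides with dial_nose when the dial is set. The tab is an aluminium block 14 x 9 mm, on the dark 98 mm index ring round the dial; it stands from 1 to 13 mm above the face.
- jar: Closed glass jar, 64 mm diameter, 85 mm tall, standing beyond the press; origin at the centre of its underside. A bystander.
- spare_block: Loose dark wooden print block 85 x 75 x 32 mm with a wooden handle up to 72 mm, beyond the press; origin at the centre of its underside. A bystander.
- brush: Wooden brush 190 mm long, lying on the table on the robot's side of the press. A bystander.

How it is judged:
By the outcome, as a careful person would: the job done as asked, in the order asked, and still so for the second after the job is handed in, with the robot touching nothing.
It also fails if it takes over 64 s, if anything falls off the work surface, if the arm or the gripper's body presses on something with over 40 N, if the wrist force passes 120 N, or if a joint passes its speed limit or range.

## Robot

A 6-joint arm with a two-finger parallel gripper is mounted at the origin on the work surface. World frame = base frame: x ahead of the robot, y to its left, z up, the work surface at z = 0. Lengths are in mm, angles in degrees, forces in N, time in s.
With the tool pointing down it reaches from about 350 to 850 mm from the base axis. Payload 8.1 kg.
Tool frame: the origin (TCP) lies between the finger pads, 19 mm behind the fingertips; this is the grasp point; z points along the fingers, y is the line along which they close (so a half turn about z gives the same grasp; the last joint's range is limited). The gripper opens to 85 mm and grips with 20 to 120 N. Pads are 22 mm wide; open, the fingers measure 114 mm over their backs; the gripper's body (76 mm by 85 mm) begins 54 mm behind the grasp point. The pads swing forward as they close: fully open they stand 13 mm farther back than shut.
Start: joints at [69.305, 7.471, 85.268, -0, 87.261, -4.893], TCP at [163.368, 577.336, 249.992] pointing down, gripper open.
Joint ranges: [-169.43, 169.43], [-51.17, 129.36], [1.28, 143.12], [-76.62, 256.62], [0, 156.53], [-152.29, 152.29]. Speed limits (degrees/s): [136.94, 136.94, 159.86, 180, 180, 180].

## Interface

Orientations are given as [roll, pitch, yaw] about the fixed x, y, z axes, in that order (R = Rz(yaw) Ry(pitch) Rx(roll)).
In Python, from bench import r gives the robot as it stands. The module is installed in compiled form; this text tells all that it offers.
- The arm moves only by the shell command python3 -m handwheel 'ROWS' [FORCE]. ROWS is JSON, a list of rows, each a list of 7 numbers: the shift along the tool's x, y, z in m, then the turn, a rotation vector about the tool's x, y, z in degrees, then the finger opening in m, from 0 to 0.0854. In form: [[tx, ty, tz, ax, ay, az, claw], ...]. A call has 1 to 8 rows; each row shifts and turns the commanded pose from where the row before left it, along the tool's axes as they then stand; what a row does not reach is not made up. A row lasts 1/12 s, in which the tool goes at most 41.7 mm and 7.16 degrees, less where a joint would pass 70% of its speed; a pose out of reach is approached as far as the arm can. A call with a gripper value outside its range is refused whole. The fingers move at their own pace and stop on an object; FORCE is the grip in N (left out, the last holds). Time passes only in rows, so rows that do not move let the fingers close. It gives the time, the measured TCP pose, the force, the opening and the grip force at its end, in the units of the state.
- r.sense(): the state, without advancing time (a new reading comes with each control period).
- r.snapshot(name): name is "scene" or "side" or "wrist"; returns (picture, depth): 400x640x3 uint8, blue, green, red; 400x640 float32, mm along the optical axis (not along the pixel's ray), 0 where there is no reading.
- r.calibration(name): a dict with "vfov" (degrees; the focal length in pixels is half the picture's height over the tangent of half this angle, whatever the lens; pixels are square), "cx", "cy" (the principal point, pixels), "rvec" (rotation vector, rad) and "tvec" (3), from world to camera coordinates, as OpenCV has them; the wrist camera has in their place "tool_from_camera" (4x4, takes a point from camera to tool coordinates, whose origin is the TCP and whose axes are the flange's). Camera axes: x right, y down, z forward; pixel columns grow to the right and rows downward; lengths in mm; the calibration is good to about 2 mm. The wrist camera is an equidistant fisheye: a pixel r from the principal point sees the ray r / f radians off the axis. A picture is of the moment at which its call begins: read the wrist's pose just before it. calibration takes no time and is no camera call.
- r.hand_in(): hands the job in; it is judged then, once.
The state is a dict: "time": time; "joint_pos": joint angles; "qd": joint speeds; "joint_efforts": joint torques, N m; "tool_pos": TCP position; "tcp_rot": TCP orientation; "ft_force": force on the tool from outside, world axes, zero at the start; "wrist_torque": the same for the moment, N m; "finger_gap": finger opening in mm; "grip_force": force on a finger pad.
Only numpy, scipy, OpenCV 4.12 (cv2) and the standard library are available. Lean on these libraries where they do the work, as an engineer would, in place of code of your own. Each camera call takes 0.05 s, during which the arm holds its last target. There are 200 camera calls.

## Working session

There is one attempt and no reset: what is moved stays moved. The work goes in short steps, Python scripts to look and compute and a shell command to move; the robot and the scene stay as the last step left them, time stands still between calls to the robot, and variables do not carry over. Pictures are saved under pics/ and viewed, at most 10 in all, crops included, and the job is handed in when it is done.

```bash
mkdir -p pics; cat > h.py <<'E'
import numpy as np,cv2
from bench import r
from scipy.spatial.transform import Rotation as R
def cam(n):
    c=r.calibration(n);f=200/np.tan(np.radians(c['vfov']/2));return c,f
def world(n,u,v,depth):
    """pixel+depth -> world (static cams)"""
    c,f=cam(n);p=np.stack([(u-c['cx'])/f*depth,(v-c['cy'])/f*depth,depth],-1)
    Rm=cv2.Rodrigues(np.array(c['rvec'],float))[0];return (p-np.array(c['tvec']).ravel())@Rm
def proj(n,P):
    c,f=cam(n);Rm=cv2.Rodrigues(np.array(c['rvec'],float))[0]
    q=np.atleast_2d(P)@Rm.T+np.array(c['tvec']).ravel();return q[:,:2]/q[:,2:]*f+[c['cx'],c['cy']]
def cloud(n,d):
    v,u=np.mgrid[0:400,0:640];W=world(n,u.astype(float),v.astype(float),d.astype(float));W[d==0]=np.nan;return W
E
python3 - <<'E'
from h import *
s=r.sense();print(s)
for n in ("scene","side"):
    p,d=r.snapshot(n);cv2.imwrite(f"pics/{n}0.png",p);np.save(f"{n}0.npy",d);print(n,r.calibration(n))
print(r.calibration("wrist"))
E
```

```text
{'time': 0.0, 'joint_pos': array([ 6.93056966e+01,  7.51476170e+00,  8.53307868e+01,  9.46880080e-04,
        8.72600257e+01, -4.89340741e+00]), 'qd': array([-0.01668657,  0.05956005, -0.03019278,  0.03086956, -0.03649956,
        0.0485843 ]), 'joint_efforts': array([ 2.19415895e-03, -5.69411480e+01, -5.00542903e+01, -1.52312591e-04,
        1.52702577e-02, -4.06930553e-06]), 'tool_pos': array([163.17074694, 576.85066819, 248.93354945]), 'tcp_rot': array([-1.79894891e+02, -9.94797547e-03,  1.64199049e+02]), 'ft_force': array([ 0.71097461, -0.50060904, -0.21284975]), 'wrist_torque': array([-0.03818182, -0.04565955, -0.00301331]), 'grip_force': 0.0, 'finger_gap': 85.43621540577948}
scene {'vfov': 50.80335134945708, 'cx': 316.9030689511829, 'cy': 200.76072606969467, 'rvec': array([ 1.3003939 ,  2.2529711 , -0.91637274]), 'tvec': array([ 298.20766457, -251.71009361, 1300.39732781])}
side {'vfov': 49.94880018697645, 'cx': 314.0079073383831, 'cy': 195.92398356839013, 'rvec': array([ 2.18321886, -0.11290463,  0.02908605]), 'tvec': array([-558.39574812,  153.87185038,  828.53884871])}
{'vfov': 65.70646984690485, 'cx': 317.3056064559809, 'cy': 198.02704433250702, 'tool_from_camera': array([[-8.32054042e-04, -9.63046810e-01, -2.69332785e-01,
         6.79413465e+01],
       [ 9.99999653e-01, -8.12202107e-04, -1.85143095e-04,
         1.55048825e-01],
       [-4.04511881e-05, -2.69332845e-01,  9.63047152e-01,
        -1.22942466e+02],
       [ 0.00000000e+00,  0.00000000e+00,  0.00000000e+00,
         1.00000000e+00]])}
```

View pics/scene0.png

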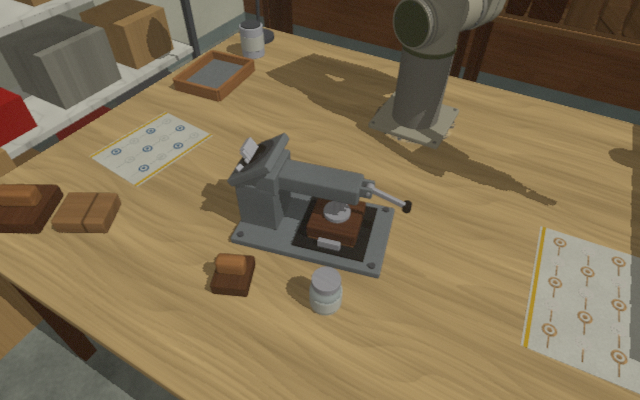

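View pics/side0.png

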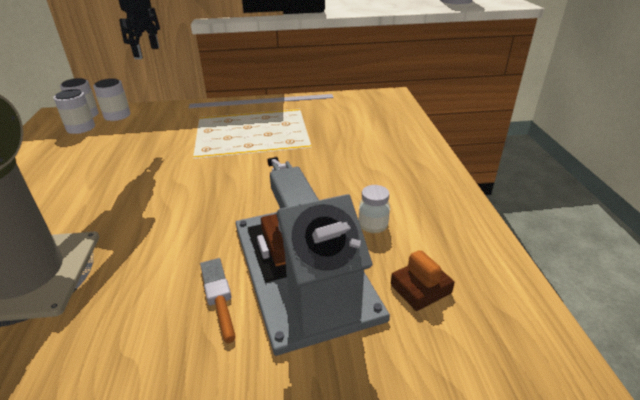

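The scene view shows the press at mid-frame, with the lever drum at (407,206). The side view shows the dial at (328,236), the bar at (331,231) and the tab at (356,243). Next I measure the press base, the drum, the dial plane, the bar and the tab.

```bash
python3 - <<'E'
from h import *
C={};I={}
for n in ("scene","side"):
    C[n]=cloud(n,np.load(n+"0.npy"));I[n]=cv2.imread(f"pics/{n}0.png")
for n,(u,v) in (("scene",(407,206)),("side",(273,161)),("side",(331,231)),("side",(356,243)),("scene",(325,278)),("side",(422,268)),("side",(215,270)),("side",(230,330))): print(n,u,v,C[n][v,u].round(1))
# base plate: z 14..26, grey
P=[]
for n in C:
    hsv=cv2.cvtColor(I[n],cv2.COLOR_BGR2HSV);m=(hsv[...,1]<70)&(C[n][...,2]>14)&(C[n][...,2]<25)
    c=C[n][330,265] if n=="side" else C[n][235,260]
    m&=np.linalg.norm(C[n][...,:2]-C["side"][231,331][:2],axis=-1)<330
    m=cv2.morphologyEx(m.astype(np.uint8),cv2.MORPH_OPEN,np.ones((3,3)))
    k,l,st,_=cv2.connectedComponentsWithStats(m)
    m=(st[l,4]>60)&(l>0)
    q=C[n][m];print(n,len(q),q.min(0).round(),q.max(0).round(),np.median(q[:,2]))
    print(cv2.minAreaRect(q[:,:2].astype(np.float32)));P.append(q)
print("both",cv2.minAreaRect(np.vstack(P)[:,:2].astype(np.float32)))
# dial face plane
W=C["side"][195:275,280:368].reshape(-1,3);W=W[np.isfinite(W[:,0])&(W[:,2]>110)]
best=None;rng=np.random.default_rng(0)
for _ in range(500):
    a=W[rng.choice(len(W),3,False)];nn=np.cross(a[1]-a[0],a[2]-a[0]);nn/=np.linalg.norm(nn)+1e-9
    i=abs((W-a[0])@nn)<2
    if best is None or i.sum()>best.sum():best=i
q=W[best];c=q.mean(0);nn=np.linalg.svd(q-c)[2][2];nn*=np.sign(nn[2])
print("plane",c.round(1),nn.round(3),"tilt",np.degrees(np.arccos(nn[2])),"yaw dir",np.degrees(np.arctan2(nn[1],nn[0])),best.sum(),len(W))
im=I["side"][180:290,265:385];cv2.imwrite("pics/sidecrop.png",cv2.resize(im,None,fx=5,fy=5,interpolation=cv2.INTER_CUBIC))
E
```

```text
scene 407 206 [496.5 150.  140.6]
side 273 161 [491.4 126.5 144.8]
side 331 231 [ 570.8 -192.9  216.4]
side 356 243 [ 607.2 -186.9  185.7]
scene 325 278 [695.2  73.3  84.1]
side 422 268 [ 734.  -132.1   68.1]
side 215 270 [371.2 -46.9  19.8]
side 230 330 [ 408.6 -188.    21.8]
scene 3850 [ 409. -194.   14.] [670. 137.  25.] 21.075189714697085
((536.2796630859375, -41.75233459472656), (199.86407470703125, 338.4595031738281), 13.372146606445312)
side 4978 [ 342. -231.   14.] [716. 108.  25.] 21.62485430327789
((511.9393005371094, -71.05014038085938), (324.4988098144531, 351.6293029785156), 77.7039794921875)
both ((541.765380859375, -41.9534912109375), (382.3721618652344, 341.3843994140625), 13.366241455078125)
plane [ 561.9 -175.2  187.1] [ 0.127 -0.573  0.81 ] tilt 35.92484304995218 yaw dir -77.51820717134429 2687 6221
```

View pics/sidecrop.png

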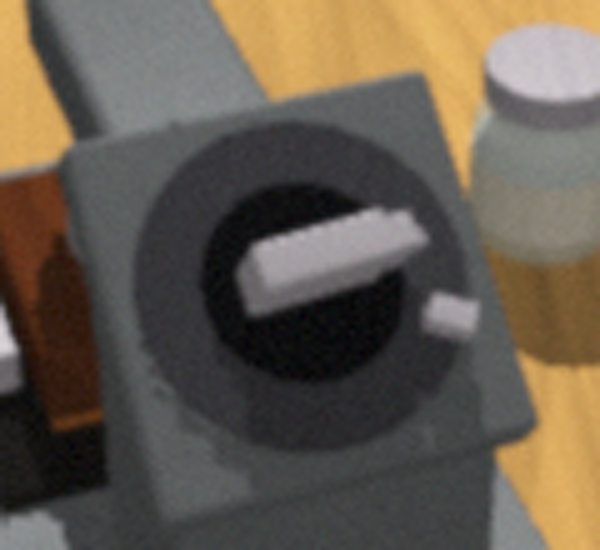

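The crop shows the bar's nose pointing right at crop (425,238), the tab at (450,315), clockwise of the nose, and the ring centre near (302,285). Now I compute the dial geometry and the drum.

```bash
cat >> h.py <<'E'
O=np.array([536.3,-41.8,0]);yw=np.radians(13.37)
px=np.array([np.cos(yw),np.sin(yw),0]);py=np.array([-np.sin(yw),np.cos(yw),0]);pz=np.array([0,0,1.])
a=0.611;N=-py*np.sin(a)+pz*np.cos(a);U=py*np.cos(a)+pz*np.sin(a)   # face normal, face 'up'
def toP(W): return (np.asarray(W)-O)@np.stack([px,py,pz]).T
def ray(n,u,v):
    o=world(n,np.float64(u),np.float64(v),np.float64(0));d=world(n,np.float64(u),np.float64(v),np.float64(1))-o;return o,d/np.linalg.norm(d)
def onplane(n,u,v,p0,h):
    o,d=ray(n,u,v);return o+d*(((p0+h*N-o)@N)/(d@N))
E
python3 - <<'E'
from h import *
I={n:cv2.imread(f"pics/{n}0.png") for n in("scene","side")}
C=cloud("side",np.load("side0.npy"))
# face offset along N, from ring points/face
W=C[195:275,280:368].reshape(-1,3);W=W[np.isfinite(W[:,0])&(W[:,2]>110)]
h=W@N;hist,e=np.histogram(h,bins=np.arange(h.min(),h.max(),1));print("face offs peaks",[(round(e[i]),hist[i]) for i in np.argsort(-hist)[:8]])
print("expected centre-face top edge z220: centre z=",220-57.5*np.sin(a))
h0=e[np.argmax(hist)]+.5; p0=N*h0
# ring ellipse from dark mask
g=cv2.cvtColor(I["side"],cv2.COLOR_BGR2GRAY)
print("gray face/ring/skirt",g[205,290],g[225,297],g[250,325])
c=onplane("side",325.4,237,p0,0);print("centre",c,toP(c))
for nm,u,v,hh in(("nose",265+427/5,180+238/5,8),("tabL",265+424/5,180+318/5,8)):
    w=onplane("side",u,v,p0,hh)-c;print(nm,w@px,w@U,"r",np.hypot(w@px,w@U),"ang",np.arctan2(-(w@U),w@px))
m=(g>125).astype(np.uint8);m[:, :270]=0
k,l,st,ce=cv2.connectedComponentsWithStats(m)
for i in range(1,k):
    x,y,w_,h_,A=st[i]
    if 280<ce[i][0]<372 and 195<ce[i][1]<275 and A>8:
        hh=36 if A>150 else 13
        w=onplane("side",*ce[i],p0,hh)-c;print(st[i],ce[i],"ang",np.arctan2(-(w@U),w@px),"r",np.hypot(w@px,w@U))
# drum
D=[]
for n,(u,v) in(("scene",(407,206)),("side",(273,161))):
    g=cv2.cvtColor(I[n],cv2.COLOR_BGR2GRAY);m=(g<55).astype(np.uint8)
    k,l,st,ce=cv2.connectedComponentsWithStats(m)
    i=min(range(1,k),key=lambda i:np.hypot(*(ce[i]-(u,v)))+(100 if st[i,4]<15 else 0));print(n,st[i],ce[i]);D.append(ray(n,*ce[i]))
(o1,d1),(o2,d2)=D
t=np.linalg.lstsq(np.stack([d1,-d2],1),o2-o1,rcond=None)[0];A=o1+t[0]*d1;B=o2+t[1]*d2
print("drum",A,B,toP((A+B)/2))
E
```

```text
face offs peaks [(326, np.int64(814)), (323, np.int64(752)), (327, np.int64(706)), (324, np.int64(684)), (325, np.int64(511)), (322, np.int64(384)), (331, np.int64(268)), (332, np.int64(256))]
expected centre-face top edge z220: centre z= 187.0130077609893
gray face/ring/skirt 138 57 15
centre [ 565.29385806 -172.9328238   189.11621101] [  -2.11492101 -134.28323943  189.11621101]
nose 37.51305816777574 3.0920232566585195 r 37.64027285924802 ang -0.08223934522476889
tabL 29.353736521133683 -19.25268595061089 r 35.104241397087435 ang 0.5805014340263996
[316 222  34  16 293] [331.40273038 228.70648464] ang -0.6088732722680279 r 2.0926491936731626
[351 239  10   7  55] [355.41818182 241.96363636] ang 0.49977121495889015 r 41.46441400545843
scene [403 201   8  12  70] [406.85714286 206.72857143]
side [268 159   4   7  23] [269.43478261 162.04347826]
drum [485.69335019 147.61474909 127.46483485] [483.06266567 148.85833243 129.76036779] [ -6.57098502 196.89236207 128.61260132]
```

```bash
python3 - <<'E'
from h import *
for n,u,v in (("scene",406.9,206.7),("side",272.5,161.5)):
    o,d=ray(n,u,v);t=((O-o)@px)/(d@px);w=o+t*d;print(n,w,toP(w))
C=cloud("scene",np.load("scene0.npy"));print(toP(C[200:213:2,403:411:2].reshape(-1,3)).round(0).tolist())
print("tip if pivot y108 z144:",108+85*np.cos(.35),"z drop",85*np.sin(.35))
E
```

```text
scene [490.98377668 148.86036345 133.01424642] [1.35335168e-13 1.95971769e+02 1.33014246e+02]
side [489.36355596 155.67716877 126.59602892] [-7.24496469e-15  2.02978477e+02  1.26596029e+02]
[[-153.0, 185.0, -0.0], [-11.0, 189.0, 140.0], [-11.0, 193.0, 141.0], [-157.0, 200.0, 1.0], [-3.0, 186.0, 141.0], [-5.0, 190.0, 140.0], [-5.0, 194.0, 141.0], [-6.0, 198.0, 141.0], [3.0, 187.0, 142.0], [2.0, 191.0, 141.0], [-0.0, 195.0, 140.0], [-1.0, 199.0, 141.0], [6.0, 188.0, 139.0], [8.0, 192.0, 142.0], [6.0, 196.0, 141.0], [1.0, 200.0, 138.0], [10.0, 189.0, 137.0], [10.0, 193.0, 138.0], [9.0, 197.0, 138.0], [8.0, 200.0, 138.0], [8.0, 190.0, 130.0], [10.0, 194.0, 133.0], [7.0, 197.0, 131.0], [10.0, 201.0, 135.0], [-111.0, 191.0, 1.0], [9.0, 194.0, 126.0], [8.0, 198.0, 126.0], [-115.0, 205.0, 2.0]]
tip if pivot y108 z144: 187.8466805920272 z drop 29.146313633713365
```

```bash
python3 -m handwheel '[[0,0,0,0,0,7,0.05],[0,0,0,0,0,7,0.05],[0,0,0,0,0,7,0.05],[0,0,0,0,0,7,0.05],[0,0,0,0,0,7,0.05],[0,0,0,0,0,7,0.05],[0,0,0,0,0,7,0.05],[0,0,0,0,0,7,0.05]]' 20
```

```text
time: 0.77
tool_pos: [163.3, 577.1, 249.4]
tcp_rot: [-180.0, 0.0, 107.9]
ft_force: [-0.5, -0.7, -0.4]
finger_gap: 49.9
grip_force: 0.0
```

```bash
python3 -m handwheel '[[-0.03,0.013,0,0,0,4.5,0.05],[-0.036,0.016,0,0,0,0,0.05],[-0.036,0.016,0,0,0,0,0.05],[-0.036,0.016,0,0,0,0,0.05],[-0.036,0.016,0,0,0,0,0.05],[-0.036,0.016,0,0,0,0,0.05],[-0.036,0.016,0,0,0,0,0.05],[-0.036,0.016,0,0,0,0,0.05]]'; python3 -m handwheel '[[-0.036,0.016,0,0,0,0,0.05],[-0.036,0.016,0,0,0,0,0.05],[-0.036,0.016,0,0,0,0,0.05],[-0.036,0.016,0,0,0,0,0.05],[-0.036,0.016,0,0,0,0,0.05],[-0.03,0.015,0,0,0,0,0.05],[0,0,0,0,0,0,0.05],[0,0,0,0,0,0,0.05]]'
python3 - <<'E'
from h import *
s=r.sense();p,d=r.snapshot("wrist");cv2.imwrite("pics/w1.png",p);print(s['tool_pos'],s['tcp_rot'])
c,f=cam("wrist");T=np.array(c['tool_from_camera']);Rm=R.from_euler('xyz',s['tcp_rot'],degrees=True).as_matrix()
def w2p(u,v,D):
    x,y=u-c['cx'],v-c['cy'];rr=np.hypot(x,y);th=rr/f;q=np.stack([x/rr*np.tan(th)*D,y/rr*np.tan(th)*D,D],-1)
    return (q@T[:3,:3].T+T[:3,3])@Rm.T+s['tool_pos']
v,u=np.mgrid[0:400,0:640].astype(float)
P=toP(w2p(u,v,d.astype(float)));P[d==0]=np.nan
m=(P[...,1]>175)&(P[...,1]<215)&(abs(P[...,0])<25)&(P[...,2]>110)&(P[...,2]<160)
q=P[m];print(len(q),q.min(0),q.max(0),np.median(q,0))
t=q[q[:,2]>q[:,2].max()-5];print(np.median(t,0))
E
```

```text
time: 1.43
tool_pos: [354.1, 332.8, 249.7]
tcp_rot: [-180.0, 0.0, 103.7]
ft_force: [1.5, 0.9, 0.6]
finger_gap: 49.9
grip_force: 0.0
time: 2.1
tool_pos: [496.1, 151.4, 249.3]
tcp_rot: [-179.9, -0.0, 103.5]
ft_force: [-0.7, 0.3, -0.4]
finger_gap: 50.0
grip_force: 0.0
[496.12851645 151.39061859 249.31076699] [-1.79924078e+02 -3.78517845e-03  1.03495695e+02]
796 [-12.4233196  175.04290932 128.49276892] [  9.47673457 203.85534925 144.50683758] [ -1.65412663 194.3392951  138.03822415]
[ -1.68966245 180.18666556 141.26897307]
```

View pics/w1.png

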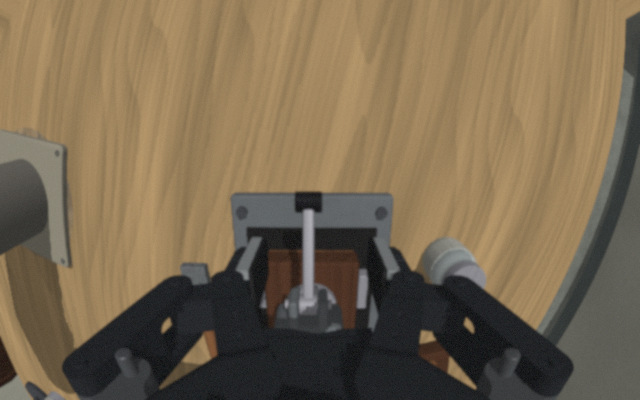

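The drum is at (308,201), centred between the fingers. It lies at press (-1.5, 195, 131). I descend, pinch and check.

```bash
python3 -m handwheel '[[-0.002,-0.007,0.02,0,0,0,0.05],[0,0,0.03,0,0,0,0.05],[0,0,0.03,0,0,0,0.05],[0,0,0.025,0,0,0,0.05],[0,0,0.012,0,0,0,0.05],[0,0,0,0,0,0,0.015],[0,0,0,0,0,0,0.015],[0,0,0,0,0,0,0.015]]' 30; python3 -m handwheel '[[0,0,0,0,0,0,0.015],[0,0,0,0,0,0,0.015],[0,0,0,0,0,0,0.015]]'
```

```text
time: 2.82
tool_pos: [488.8, 150.1, 134.2]
tcp_rot: [-180.0, -0.0, 103.7]
ft_force: [-2.7, 1.7, -3.4]
finger_gap: 21.0
grip_force: 34.1
time: 3.07
tool_pos: [488.9, 150.1, 134.3]
tcp_rot: [-180.0, -0.0, 103.7]
ft_force: [-5.4, 1.5, -3.4]
finger_gap: 21.5
grip_force: 34.1
```

```bash
python3 -m handwheel '[[0.0028,0,-0.0091,0,0,0,0.015],[0.0017,0,-0.0094,0,0,0,0.015],[0.0007,0,-0.0095,0,0,0,0.015],[-0.0004,0,-0.0096,0,0,0,0.015],[-0.0015,0,-0.0094,0,0,0,0.015],[-0.0025,0,-0.0092,0,0,0,0.015],[-0.0036,0,-0.0089,0,0,0,0.015],[-0.0045,0,-0.0084,0,0,0,0.015]]'; python3 -m handwheel '[[-0.001,0,-0.0017,0,0,0,0.015],[-0.001,0,-0.0017,0,0,0,0.015],[0,0,0,0,0,0,0.015]]'
```

```text
time: 3.73
tool_pos: [490.7, 142.5, 207.6]
tcp_rot: [-180.0, -0.1, 103.7]
ft_force: [-5.0, -0.3, -6.7]
finger_gap: 21.2
grip_force: 29.8
time: 3.98
tool_pos: [491.3, 140.3, 211.1]
tcp_rot: [-180.0, -0.0, 103.7]
ft_force: [-7.8, -0.8, -2.1]
finger_gap: 20.9
grip_force: 30.3
```

```bash
python3 -m handwheel '[[-0.001,0,-0.0017,0,0,0,0.015],[-0.001,0,-0.0017,0,0,0,0.015],[-0.001,0,-0.0017,0,0,0,0.015],[0,0,0,0,0,0,0.015]]'
python3 - <<'E'
from h import *
p,d=r.snapshot("scene");cv2.imwrite("pics/s2.png",cv2.resize(p[120:260,280:460],None,fx=4,fy=4))
E
```

```text
time: 4.32
tool_pos: [491.3, 138.9, 213.2]
tcp_rot: [-179.9, -0.2, 103.7]
ft_force: [0.6, 9.2, -20.2]
finger_gap: 21.1
grip_force: 31.8
```

View pics/s2.png

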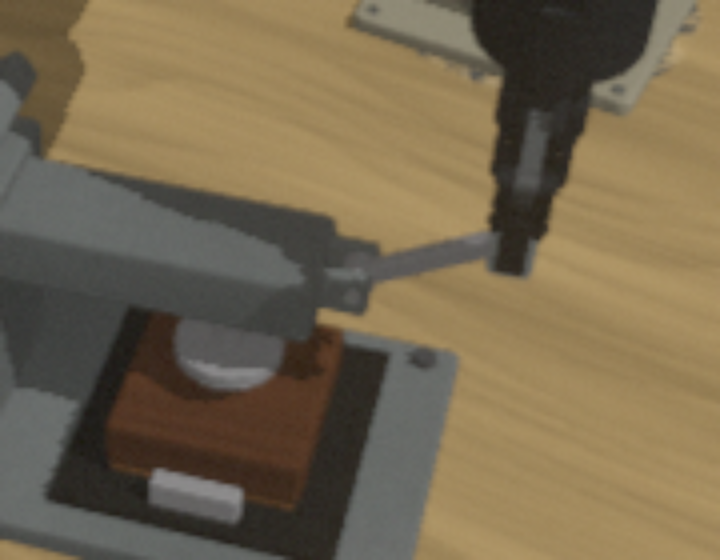

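With the lever at its stop, the lever slopes up and the foot is off the block (crop (232,350)); the stop's reaction is 20 N. I release, lift and go to a hover by the dial.

```bash
python3 -m handwheel '[[0,0,0,0,0,0,0.05],[0,0,0,0,0,0,0.05],[0,0,0,0,0,0,0.05],[0,0,0,0,0,0,0.05],[0,0,-0.025,0,0,0,0.05],[0,0,-0.027,0,0,0,0.05],[0,0,-0.027,0,0,0,0.05],[0,0,-0.028,0,0,0,0.05]]'; python3 -m handwheel '[[-0.037,0,0,0,0,0,0.05],[-0.037,0,0,0,0,0,0.05],[-0.037,0,0,0,0,0,0.05],[-0.037,0,0,0,0,0,0.05],[-0.037,0,0,0,0,0,0.05],[-0.037,0,0,0,0,0,0.05],[-0.037,0,0,0,0,0,0.05],[-0.037,0,0,0,0,0,0.05]]'; python3 -m handwheel '[[-0.038,0,0,0,0,0,0.05],[-0.038,0,0,0,0,0,0.05],[-0.038,0,0,0,0,0,0.05],[0,0,0,0,7,0,0.05],[0,0,0,0,7,0,0.05],[0,0,0,0,7,0,0.05],[0,0,0,0,7,0,0.05],[0,0,0,0,7,0,0.05]]'; python3 -m handwheel '[[0,0,0,0,0,-7,0.05],[0,0,0,0,0,-7,0.05],[0,0,0,0,0,-7,0.05],[0,0,0,0,0,-7,0.05],[0,0,0,0,0,-7,0.05],[0,0,0,0,0,-7,0.05],[0,0,0,0,0,-7,0.05],[0,0,0,0,0,-7,0.05]]'; python3 -c "
from h import *
print(r.sense()['joint_pos'].round(1))"
```

```text
time: 5.03
tool_pos: [492.3, 137.3, 324.0]
tcp_rot: [179.9, 0.0, 103.7]
ft_force: [0.2, 1.1, -0.0]
finger_gap: 49.9
grip_force: 0.0
time: 5.7
tool_pos: [562.8, -152.4, 323.3]
tcp_rot: [179.9, 0.1, 103.7]
ft_force: [-0.1, 1.3, 0.3]
finger_gap: 50.2
grip_force: 0.0
time: 6.37
tool_pos: [589.4, -262.2, 324.2]
tcp_rot: [179.8, -35.1, 103.8]
ft_force: [0.5, 0.5, -2.0]
finger_gap: 50.0
grip_force: 0.0
time: 7.03
tool_pos: [589.5, -261.3, 322.7]
tcp_rot: [149.8, -18.4, 165.1]
ft_force: [-0.2, -1.0, -0.7]
finger_gap: 49.9
grip_force: 0.0
[ -39.3   37.2   47.1   24.2  122.4 -101.1]
```

```bash
python3 -m handwheel '[[0,0,0,0,0,-7,0.05],[0,0,0,0,0,-7,0.05],[0,0,0,0,0,-7,0.05],[0,0,0,0,0,-7,0.05],[0,0,0,0,0,-6,0.05],[0,0,0,0,0,0,0.05],[0,0,0,0,0,0,0.05]]'; cat >> h.py <<'E'
def wray(s,u,v):
    c,f=cam("wrist");T=np.array(c['tool_from_camera']);Rm=R.from_euler('xyz',s['tcp_rot'],degrees=True).as_matrix()
    x,y=u-c['cx'],v-c['cy'];th=np.hypot(x,y)/f;k=np.sin(th)/max(np.hypot(x,y),1e-9)
    d=Rm@T[:3,:3]@np.array([x*k,y*k,np.cos(th)]);o=Rm@T[:3,3]+s['tool_pos'];return o,d
def wplane(s,u,v,p0,h):
    o,d=wray(s,u,v);return o+d*(((p0+h*N-o)@N)/(d@N))
def wproj(s,P):
    c,f=cam("wrist");T=np.array(c['tool_from_camera']);Rm=R.from_euler('xyz',s['tcp_rot'],degrees=True).as_matrix()
    q=(Rm.T@(P-s['tool_pos'])-T[:3,3])@T[:3,:3];rr=np.hypot(q[0],q[1]);th=np.arctan2(rr,q[2]);return c['cx']+q[0]/rr*th*f,c['cy']+q[1]/rr*th*f
E
python3 - <<'E'
from h import *
import pickle
s=r.sense();p,d=r.snapshot("wrist");pickle.dump((s,p,d),open("w3.pkl","wb"));cv2.imwrite("pics/w3.png",p)
print(s['tool_pos'],s['tcp_rot'],s['joint_pos'])
c0=O-1.5*px-134*py+188*pz;print("centre px",wproj(s,c0))
E
```

```text
time: 7.62
tool_pos: [589.4, -261.2, 322.5]
tcp_rot: [145.1, -0.1, -166.5]
ft_force: [0.3, 0.4, -1.0]
finger_gap: 50.2
grip_force: 0.0
[ 589.41760636 -261.15384545  322.54681062] [ 1.45064587e+02 -7.10859739e-02 -1.66471146e+02] [ -39.25841181   37.15335198   47.1127095    24.16492607  122.43167435
 -134.53680536]
centre px (np.float64(315.9380937575286), np.float64(183.56297596226938))
```

View pics/w3.png

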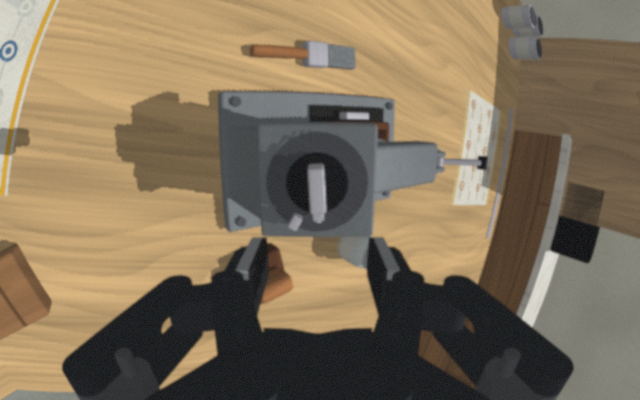

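The wrist view shows the dial at (316,183), the bar with its nose down at (319,218), and the tab at (296,222). I measure these by masks.

```bash
cat > meas.py <<'E'
from h import *
import pickle
def meas(s,p,d,c0):
    """dial centre, bar and tab angles from the wrist picture"""
    g=cv2.cvtColor(p,cv2.COLOR_BGR2GRAY);u0,v0=wproj(s,c0)
    v,u=np.mgrid[0:400,0:640];near=np.hypot(u-u0,v-v0)
    rp=np.array([wproj(s,c0+57*(np.cos(t)*px+np.sin(t)*U)) for t in np.arange(0,6.3,.2)])
    roi=np.zeros((400,640),np.uint8);cv2.fillPoly(roi,[rp.astype(np.int32)],1)
    def pts(cnt,h): return np.array([wplane(s,*q,c0,h) for q in cnt.reshape(-1,2).astype(float)])
    F=lambda W:np.stack([(W-c0)@px,(W-c0)@U],-1)
    dark=((g<78)&(roi>0)).astype(np.uint8);cs,_=cv2.findContours(dark,cv2.RETR_EXTERNAL,cv2.CHAIN_APPROX_NONE)
    k=cv2.convexHull(max(cs,key=cv2.contourArea));e=F(pts(k,1.));(cx,cy),(w,h),_=cv2.fitEllipse(e.astype(np.float32));print("ring centre (px,U)",cx,cy,"diam",w,h)
    sk=((g<30)&(roi>0)).astype(np.uint8);cs,_=cv2.findContours(sk,cv2.RETR_EXTERNAL,cv2.CHAIN_APPROX_NONE)
    e=F(pts(cv2.convexHull(max(cs,key=cv2.contourArea)),7.));print("skirt",cv2.fitEllipse(e.astype(np.float32)))
    roi2=np.zeros_like(roi);rp=np.array([wproj(s,c0+20*N+46*(np.cos(t)*px+np.sin(t)*U)) for t in np.arange(0,6.3,.2)]);cv2.fillPoly(roi2,[rp.astype(np.int32)],1)
    br=((g>120)&(roi2>0)).astype(np.uint8);n,l,st,ce=cv2.connectedComponentsWithStats(br)
    for i in range(1,n):
        if st[i,4]<25: continue
        q=np.argwhere(l==i)[:,::-1].astype(float);bar=st[i,4]>250
        for hh in ((36,) if bar else (13,)):
            W=F(pts(q,hh));m=W.mean(0);
            b=cv2.minAreaRect(W.astype(np.float32));ax=np.linalg.svd(W-m,full_matrices=False)[2][0];ax=ax*np.sign(ax[0])
            print("area",st[i,4],"mean",m.round(1),"ang mean",np.arctan2(-(m[1]-cy),m[0]-cx),"axis ang",np.arctan2(-ax[1],ax[0]),"rect",b)
    return g
E
python3 - <<'E'
from meas import *
s,p,d=pickle.load(open("w3.pkl","rb"));c0=O-1.5*px-134*py+188*pz
meas(s,p,d,c0)
cv2.imwrite("pics/w3c.png",cv2.resize(p[115:250,235:400],None,fx=4,fy=4,interpolation=cv2.INTER_CUBIC))
E
```

```text
ring centre (px,U) -0.6757307052612305 -4.573002815246582 diam 96.81094360351562 107.30042266845703
skirt ((-2.2203054428100586, 0.22584199905395508), (54.40348815917969, 55.175567626953125), 131.11318969726562)
area 780 mean [0.6 1.5] ang mean -1.3699384826665961 axis ang -0.03912602364904777 rect ((1.8670806884765625, 1.61232328414917), (47.55661392211914, 12.983611106872559), 2.792222023010254)
area 129 mean [ 34.9 -19.5] ang mean 0.3968621544851485 axis ang 0.4801818594140394 rect ((34.88925552368164, -19.577253341674805), (8.481820106506348, 14.764876365661621), 64.08940124511719)
```

View pics/w3c.png

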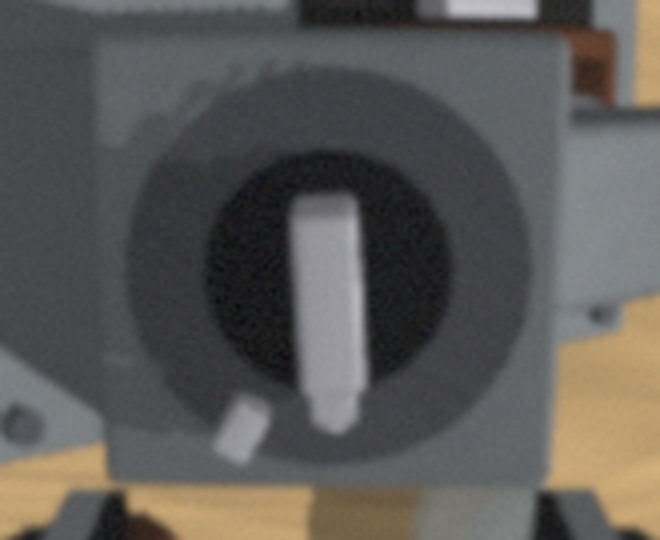

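Dial about -0.04 rad, index about 0.49 rad. I descend onto the bar and grip.

```bash
python3 -m handwheel '[[0.0044,-0.0015,0.02,0,0,-2,0.04],[0,0,0.025,0,0,0,0.04],[0,0,0.025,0,0,0,0.04],[0,0,0.025,0,0,0,0.04],[0,0,0.018,0,0,0,0.04],[0,0,0.01,0,0,0,0.04],[0,0,0.008,0,0,0,0.04],[0,0,0,0,0,0,0.04]]' 30;  python3 -m handwheel '[[0,0,0,0,0,0,0.008],[0,0,0,0,0,0,0.008],[0,0,0,0,0,0,0.008],[0,0,0,0,0,0,0.008],[0,0,0,0,0,0,0.008]]' 30
```

```text
time: 8.33
tool_pos: [567.2, -189.4, 213.0]
tcp_rot: [145.0, 1.1, -164.7]
ft_force: [0.4, -0.2, -0.8]
finger_gap: 40.0
grip_force: 0.0
time: 8.75
tool_pos: [568.1, -190.5, 215.6]
tcp_rot: [145.1, 1.2, -164.7]
ft_force: [-0.3, 2.0, 6.8]
finger_gap: 13.6
grip_force: 32.1
```

```bash
python3 -m handwheel '[[0,0,0,0,0,5,0.008],[0,0,0,0,0,6,0.008],[0,0,0,0,0,6,0.008],[0,0,0,0,0,6,0.008],[0,0,0,0,0,5,0.008],[0,0,0,0,0,2.5,0.008],[0,0,0,0,0,0,0.008],[0,0,0,0,0,0,0.008]]'
python3 - <<'E'
from h import *
import pickle
s=r.sense();p,d=r.snapshot("wrist");pickle.dump((s,p,d),open("w4.pkl","wb"))
Rm=R.from_euler('xyz',s['tcp_rot'],degrees=True).as_matrix();x=-Rm[:,0];print("tool axis dial ang",np.arctan2(-(x@U),x@px),"z.N",Rm[:,2]@N)
p2,_=r.snapshot("side");cv2.imwrite("pics/a.png",np.hstack([cv2.resize(p[:260,220:420],(400,520),interpolation=cv2.INTER_CUBIC),cv2.resize(p2[190:294,285:365],(400,520),interpolation=cv2.INTER_CUBIC)]))
E
```

```text
time: 9.42
tool_pos: [568.0, -190.0, 216.0]
tcp_rot: [148.4, -15.8, 169.7]
ft_force: [-2.0, 4.2, 7.4]
finger_gap: 13.5
grip_force: 32.2
tool axis dial ang 0.4915893919838781 z.N -0.9999981228279675
```

View pics/a.png

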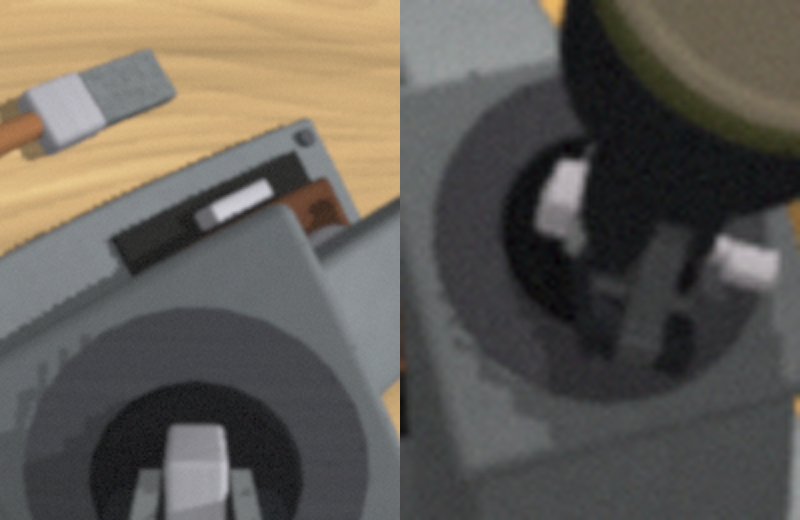

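The side crop shows the nose hidden by the finger next to the tab. I release, back off along the axis and measure again.

```bash
python3 -m handwheel '[[0,0,0,0,0,0,0.04],[0,0,0,0,0,0,0.04],[0,0,0,0,0,0,0.04],[0,0,0,0,0,0,0.04],[0,0,-0.02,0,0,0,0.04],[0,0,-0.03,0,0,0,0.04],[0,0,-0.03,0,0,0,0.04],[0,0,-0.03,0,0,0,0.04]]'; python3 -m handwheel '[[0,0,0,0,0,0,0.04],[0,0,0,0,0,0,0.04]]'
python3 - <<'E'
from meas import *
s=r.sense();p,d=r.snapshot("wrist");pickle.dump((s,p,d),open("w5.pkl","wb"))
c0=O-3.5*px-133.5*py+188.3*pz
u,v=wproj(s,c0);print(u,v,s['tool_pos'],s['tcp_rot'])
meas(s,p,d,c0)
u,v=int(u),int(v);cv2.imwrite("pics/w5c.png",cv2.resize(p[max(v-75,0):v+75,u-80:u+80],None,fx=4,fy=4,interpolation=cv2.INTER_CUBIC))
E
```

```text
time: 10.18
tool_pos: [582.3, -251.9, 304.7]
tcp_rot: [148.4, -15.9, 169.7]
ft_force: [1.9, -0.9, -0.2]
finger_gap: 40.1
grip_force: 0.0
time: 10.35
tool_pos: [583.1, -252.9, 305.5]
tcp_rot: [148.5, -15.7, 169.6]
ft_force: [-1.0, 0.4, -1.3]
finger_gap: 40.2
grip_force: 0.0
318.57948525233934 189.84582823450515 [ 583.06834973 -252.89004823  305.48294127] [148.51605943 -15.67955828 169.60801369]
ring centre (px,U) 0.9705724716186523 -4.683558464050293 diam 97.41498565673828 107.07044219970703
skirt ((-0.6291308403015137, 0.36748969554901123), (54.15122985839844, 54.85200119018555), 108.12946319580078)
area 1042 mean [ 4.  -0.7] ang mean -0.924044546302921 axis ang 0.50727828811417 rect ((7.185918807983398, -2.449737548828125), (12.230188369750977, 61.09486389160156), 62.29651641845703)
```

View pics/w5c.png

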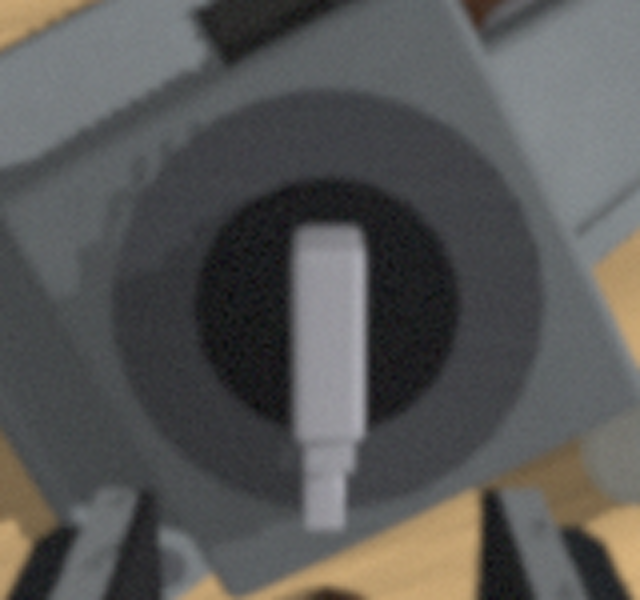

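The nose tip is nearly in line with the tab: bar/nose at x≈330, tab at x≈325 in the crop. I measure the remaining offset row by row.

```bash
cat > fine.py <<'E'
from meas import *
def fine(f,c0):
    s,p,d=pickle.load(open(f,"rb"));g=cv2.GaussianBlur(cv2.cvtColor(p,cv2.COLOR_BGR2GRAY),(3,3),0).astype(float)
    u0,v0=wproj(s,c0);u0i,v0i=int(u0),int(v0);prev=None
    Rm=R.from_euler('xyz',s['tcp_rot'],degrees=True).as_matrix()
    for v in range(v0i-22,v0i+66,2):
        row=g[v,u0i-16:u0i+18];hi,lo=row.max(),np.percentile(row,15)
        if hi<115: continue
        t=(hi+lo)/2;ix=np.where(row>t)[0];a_,b_=ix[0],ix[-1]
        if a_==0 or b_==len(row)-1: continue
        a2=a_-(row[a_]-t)/(row[a_]-row[a_-1]);b2=b_+(row[b_]-t)/(row[b_]-row[b_+1])
        m=u0i-16+(a2+b2)/2
        out=[]
        for h in (36,13,8):
            w=Rm.T@(wplane(s,m,v,c0,h)-c0);out.append((round(-w[0],1),round(-w[1],2)))
        print(v,"w%.1f"%(b2-a2),"m%.2f"%m,out)
E
python3 - <<'E'
from fine import *
c0=O-3.5*px-133.5*py+188.3*pz
fine("w5.pkl",c0)
s,p,d=pickle.load(open("w5.pkl","rb"))
# skirt left/right edges at centre row
g=cv2.cvtColor(p,cv2.COLOR_BGR2GRAY).astype(float);u0,v0=wproj(s,c0)
for v in range(int(v0)-12,int(v0)+13,4):
    row=cv2.GaussianBlur(g,(3,3),0)[v,int(u0)-45:int(u0)+45];ix=np.where(row<40)[0];print(v,(ix[0]+ix[-1])/2+int(u0)-45,ix[-1]-ix[0])
E
```

```text
173 w16.9 m319.90 [(np.float64(-22.2), np.float64(-0.84)), (np.float64(-17.8), np.float64(-1.04)), (np.float64(-16.8), np.float64(-1.08))]
175 w17.5 m320.02 [(np.float64(-20.7), np.float64(-0.93)), (np.float64(-16.1), np.float64(-1.14)), (np.float64(-15.0), np.float64(-1.18))]
177 w17.9 m320.15 [(np.float64(-19.1), np.float64(-1.03)), (np.float64(-14.3), np.float64(-1.25)), (np.float64(-13.3), np.float64(-1.3))]
179 w18.1 m320.16 [(np.float64(-17.6), np.float64(-1.04)), (np.float64(-12.6), np.float64(-1.26)), (np.float64(-11.6), np.float64(-1.31))]
181 w18.2 m320.16 [(np.float64(-16.0), np.float64(-1.04)), (np.float64(-10.9), np.float64(-1.26)), (np.float64(-9.8), np.float64(-1.31))]
183 w18.1 m320.18 [(np.float64(-14.5), np.float64(-1.06)), (np.float64(-9.2), np.float64(-1.28)), (np.float64(-8.1), np.float64(-1.33))]
185 w18.1 m320.15 [(np.float64(-12.9), np.float64(-1.04)), (np.float64(-7.5), np.float64(-1.26)), (np.float64(-6.3), np.float64(-1.31))]
187 w18.1 m320.16 [(np.float64(-11.3), np.float64(-1.06)), (np.float64(-5.7), np.float64(-1.28)), (np.float64(-4.5), np.float64(-1.32
[... 3309 characters left out ...]
64(39.8), np.float64(-0.37)), (np.float64(41.9), np.float64(-0.4))]
239 w10.1 m318.94 [(np.float64(31.8), np.float64(-0.17)), (np.float64(41.7), np.float64(-0.3)), (np.float64(43.9), np.float64(-0.33))]
241 w10.0 m319.00 [(np.float64(33.6), np.float64(-0.22)), (np.float64(43.7), np.float64(-0.35)), (np.float64(45.8), np.float64(-0.38))]
243 w10.2 m319.00 [(np.float64(35.4), np.float64(-0.22)), (np.float64(45.6), np.float64(-0.36)), (np.float64(47.8), np.float64(-0.39))]
245 w9.8 m318.84 [(np.float64(37.2), np.float64(-0.09)), (np.float64(47.6), np.float64(-0.22)), (np.float64(49.8), np.float64(-0.24))]
177 319.0 58
181 319.0 62
185 318.5 63
189 319.0 64
193 319.0 64
197 319.0 62
201 319.0 60
```

Nose and tab agree to about 1° (nose slightly short). I regrip and turn 1° further, then release and check.

```bash
python3 -m handwheel '[[0,0,0.03,0,0,0,0.04],[0,0,0.03,0,0,0,0.04],[0,0,0.025,0,0,0,0.04],[0,0,0.015,0,0,0,0.04],[0,0,0.008,0,0,0,0.04],[0,0,0,0,0,0,0.04],[0,0,0,0,0,0,0.008],[0,0,0,0,0,0,0.008]]' 30;  python3 -m handwheel '[[0,0,0,0,0,0,0.008],[0,0,0,0,0,0,0.008],[0,0,0,0,0,1,0.008],[0,0,0,0,0,0,0.008],[0,0,0,0,0,0,0.008],[0,0,0,0,0,0,0.04],[0,0,0,0,0,0,0.04],[0,0,0,0,0,0,0.04]]'; python3 -m handwheel '[[0,0,0,0,0,0,0.04],[0,0,-0.02,0,0,0,0.04],[0,0,-0.03,0,0,0,0.04],[0,0,-0.03,0,0,0,0.04],[0,0,-0.028,0,0,0,0.04],[0,0,0,0,0,0,0.04],[0,0,0,0,0,0,0.04],[0,0,0,0,0,0,0.04]]'
python3 - <<'E'
from fine import *
s=r.sense();p,d=r.snapshot("wrist");pickle.dump((s,p,d),open("w6.pkl","wb"))
fine("w6.pkl",O-3.5*px-133.5*py+188.3*pz)
q=cloud("scene",r.snapshot("scene")[1]);P=toP(q);m=(abs(P[...,0])<14)&(P[...,1]>165)&(P[...,1]<215)&(P[...,2]>100);print("drum",np.median(P[m],0),P[m].max(0))
E
```

```text
time: 11.07
tool_pos: [568.2, -191.7, 216.4]
tcp_rot: [148.4, -15.8, 169.7]
ft_force: [-0.2, 0.4, 0.0]
finger_gap: 16.7
grip_force: 0.0
time: 11.73
tool_pos: [568.1, -192.0, 216.1]
tcp_rot: [148.7, -16.3, 168.8]
ft_force: [-0.1, 0.7, 1.3]
finger_gap: 39.8
grip_force: 0.0
time: 12.4
tool_pos: [582.3, -251.5, 303.2]
tcp_rot: [148.6, -16.4, 168.8]
ft_force: [-1.4, 1.4, -0.2]
finger_gap: 40.3
grip_force: 0.0
173 w16.4 m319.89 [(np.float64(-23.6), np.float64(-0.88)), (np.float64(-19.2), np.float64(-1.08)), (np.float64(-18.2), np.float64(-1.12))]
175 w17.3 m320.00 [(np.float64(-22.1), np.float64(-0.96)), (np.float64(-17.5), np.float64(-1.17)), (np.float64(-16.5), np.float64(-1.21))]
177 w17.8 m320.17 [(np.float64(-20.6), np.float64(-1.09)), (np.float64(-15.8), np.float64(-1.31)), (np.float64(-14.8), np.float64(-1.36))]
179 w18.1 m320.20 [(np.float64(-19.0), np.float64(-1.11)), (np.float64(-14.1), np.float64(-1.34)), (np.float64(-13.0), np.float64(-1.38))]
181 w18.2 m320.16 [(np.float64(-17.5), np.float64(-1.09)), (np.float64(-12.4), np.float64(-1.31)), (np.float64(-11.3), np.float64(-1.36)
[... 3852 characters left out ...]
at64(39.6), np.float64(-1.23)), (np.float64(41.7), np.float64(-1.28))]
241 w10.3 m319.80 [(np.float64(31.5), np.float64(-0.91)), (np.float64(41.5), np.float64(-1.11)), (np.float64(43.7), np.float64(-1.16))]
243 w10.1 m319.77 [(np.float64(33.2), np.float64(-0.89)), (np.float64(43.4), np.float64(-1.09)), (np.float64(45.6), np.float64(-1.14))]
245 w10.3 m319.82 [(np.float64(35.0), np.float64(-0.93)), (np.float64(45.4), np.float64(-1.14)), (np.float64(47.6), np.float64(-1.18))]
247 w10.1 m319.64 [(np.float64(36.8), np.float64(-0.8)), (np.float64(47.3), np.float64(-0.99)), (np.float64(49.6), np.float64(-1.03))]
drum [  2.54498958 183.20257421 208.05021206] [ 10.95794656 195.34638621 215.86572507]
```

Nose and tab now line up within about 0.3°, and the lever is still up (drum top z 216). I go back to the lever.

```bash
python3 -m handwheel '[[0,0,-0.02,0,0,7,0.05],[0,0,-0.01,0,0,7,0.05],[0,0,0,0,0,7,0.05],[0,0,0,0,0,7,0.05],[0,0,0,0,0,7,0.05],[0,0,0,0,0,7,0.05],[0,0,0,0,0,7,0.05],[0,0,0,0,0,7,0.05]]'; python3 -m handwheel '[[0,0,0,0,0,4.5,0.05],[0,0,0,0,-7,0,0.05],[0,0,0,0,-7,0,0.05],[0,0,0,0,-7,0,0.05],[0,0,0,0,-7,0,0.05],[0,0,0,0,-7,0,0.05],[0,0,0,0,0,0,0.05],[0,0,0,0,0,0,0.05]]'
```

```text
time: 13.17
tool_pos: [586.3, -267.2, 327.2]
tcp_rot: [177.2, -35.0, 108.8]
ft_force: [0.0, -0.6, -0.6]
finger_gap: 49.8
grip_force: 0.0
time: 13.83
tool_pos: [585.9, -265.4, 328.1]
tcp_rot: [-180.0, -0.1, 103.9]
ft_force: [-0.6, -0.6, 0.6]
finger_gap: 50.0
grip_force: 0.0
```

```bash
python3 -m handwheel '[[0.037,0.001,0,0,0,0,0.05],[0.038,0.001,0,0,0,0,0.05],[0.038,0.001,0,0,0,0,0.05],[0.038,0.001,0,0,0,0,0.05],[0.038,0.001,0,0,0,0,0.05],[0.038,0,0,0,0,0,0.05],[0.038,0,0,0,0,0,0.05],[0.038,0,0,0,0,0,0.05]]'; python3 -m handwheel '[[0.038,0,0,0,0,0,0.05],[0.038,0,0,0,0,0,0.05],[0.036,0,0,0,0,0,0.05],[0,0,0,0,0,0,0.05],[0,0,0,0,0,0,0.05]]'
```

```text
time: 14.5
tool_pos: [519.1, 28.5, 327.9]
tcp_rot: [-179.8, -0.2, 103.6]
ft_force: [0.1, -0.2, 1.0]
finger_gap: 49.7
grip_force: 0.0
time: 14.92
tool_pos: [492.9, 137.6, 328.0]
tcp_rot: [-179.8, -0.1, 103.8]
ft_force: [0.7, -1.0, 1.1]
finger_gap: 49.9
grip_force: 0.0
```

```bash
python3 -m handwheel '[[0,-0.001,0.03,0,0,0,0.05],[0,0,0.03,0,0,0,0.05],[0,0,0.03,0,0,0,0.05],[0,0,0.02,0,0,0,0.05],[0,0,0.008,0,0,0,0.05],[0,0,0,0,0,0,0.015],[0,0,0,0,0,0,0.015],[0,0,0,0,0,0,0.015]]' 30; python3 -m handwheel '[[0,0,0,0,0,0,0.015],[0,0,0,0,0,0,0.015]]'
```

```text
time: 15.58
tool_pos: [492.4, 135.2, 211.8]
tcp_rot: [-180.0, 0.0, 103.6]
ft_force: [-0.8, -2.8, -3.7]
finger_gap: 21.3
grip_force: 33.7
time: 15.75
tool_pos: [492.5, 135.2, 211.8]
tcp_rot: [180.0, 0.1, 103.7]
ft_force: [-3.1, -4.1, -2.2]
finger_gap: 21.4
grip_force: 33.8
```

Gripped. Now the arc down, with a little over-travel against the stop.

```bash
python3 -m handwheel '[[0.0045,0,0.0084,0,0,0,0.015],[0.0036,0,0.0089,0,0,0,0.015],[0.0025,0,0.0092,0,0,0,0.015],[0.0015,0,0.0094,0,0,0,0.015],[0.0004,0,0.0096,0,0,0,0.015],[-0.0007,0,0.0095,0,0,0,0.015],[-0.0017,0,0.0094,0,0,0,0.015],[-0.0028,0,0.0091,0,0,0,0.015]]'; python3 -m handwheel '[[-0.0008,0,0.0019,0,0,0,0.015],[-0.0008,0,0.0019,0,0,0,0.015],[-0.0008,0,0.0019,0,0,0,0.015],[0,0,0,0,0,0,0.015]]'
```

```text
time: 16.42
tool_pos: [490.4, 144.4, 138.5]
tcp_rot: [180.0, -0.1, 103.7]
ft_force: [-8.6, 3.8, 4.8]
finger_gap: 21.0
grip_force: 36.9
time: 16.75
tool_pos: [490.9, 143.3, 135.6]
tcp_rot: [179.9, -0.3, 103.7]
ft_force: [-20.7, 8.7, 23.8]
finger_gap: 21.2
grip_force: 39.5
```

```bash
python3 -m handwheel '[[0,0,0.002,0,0,0,0.015],[0,0,0,0,0,0,0.015],[0,0,0,0,0,0,0.05],[0,0,0,0,0,0,0.05],[0,0,0,0,0,0,0.05],[0,0,0,0,0,0,0.05],[0,0,-0.03,0,0,0,0.05],[0,0,-0.03,0,0,0,0.05]]'; python3 -m handwheel '[[0,0,-0.03,0,0,0,0.05],[0,0,-0.03,0,0,0,0.05],[0.01,0,-0.02,0,0,0,0.05],[0,0,0,0,0,0,0.05],[0,0,0,0,0,0,0.05]]'
python3 - <<'E'
from h import *
p,d=r.snapshot("scene");p0=cv2.imread("pics/scene0.png");d0=np.load("scene0.npy")
for P_,im in((toP(cloud("scene",d0)),p0),(toP(cloud("scene",d)),p)):
    m=(abs(P_[...,0])<14)&(P_[...,1]>165)&(P_[...,1]<215)&(P_[...,2]>100)&(P_[...,2]<175);print("drum",np.median(P_[m],0),np.percentile(P_[m],97,axis=0))
    g=cv2.cvtColor(im,cv2.COLOR_BGR2GRAY);k,l,st,ce=cv2.connectedComponentsWithStats((g[190:225,395:425]<55).astype(np.uint8));print(st[1:],ce[1:]+[395,190])
ps,ds=r.snapshot("side");
cv2.imwrite("pics/fin.png",np.vstack([np.hstack([cv2.resize(x[150:260,280:430],(450,330)) for x in(p0,p)])[:, 75:825],cv2.resize(ps[150:340,190:450],(750,548))[:265]]))
E
```

```text
time: 17.42
tool_pos: [489.3, 140.3, 187.7]
tcp_rot: [-179.7, -0.0, 103.7]
ft_force: [-0.0, 0.9, 0.7]
finger_gap: 50.1
grip_force: 0.0
time: 17.83
tool_pos: [489.6, 150.8, 271.0]
tcp_rot: [179.8, 0.0, 103.7]
ft_force: [-0.1, -0.2, -0.1]
finger_gap: 50.0
grip_force: 0.0
drum [  1.99522208 189.04560707 139.92222999] [ 10.13503448 201.74362287 147.32055213]
[[ 8 11  8 12 70]] [[406.85714286 206.72857143]]
drum [  2.03826725 189.04707445 139.44138251] [ 10.19069288 201.70949072 147.94675647]
[[ 8 11  8 12 71]] [[406.90140845 206.76056338]]
```

View pics/fin.png

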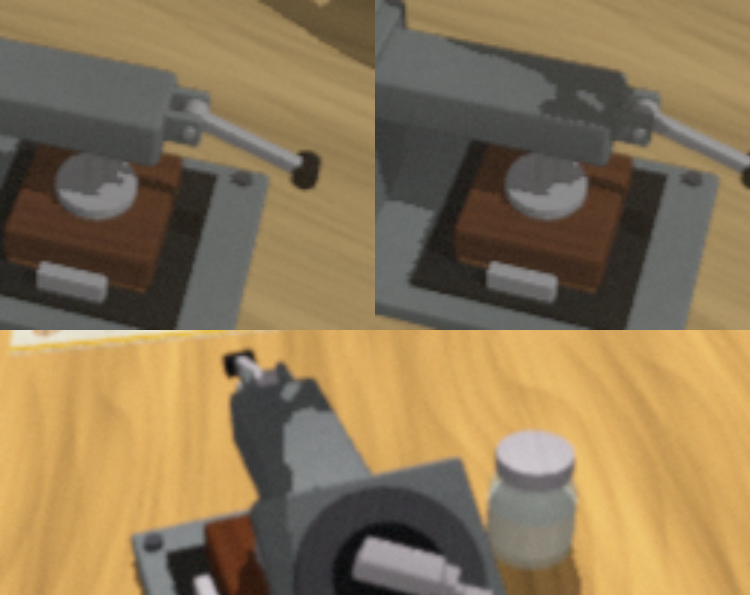

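The lever is back at its starting pixel, (406.9, 206.8) against (406.9, 206.7), with the foot on the block. The bar's nose still points along the tab, and the robot is clear of everything.

```bash
python3 -c "
from bench import r
print(r.hand_in())"
```

```text
the job is handed in; nothing more can be done
None
```

The job is handed in at about 18 s: I raised the lever to its stop, set the dial nose to the index tab within about 0.3°, and brought the lever back fully down; the index ring, jar, spare block and brush were not touched.

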